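Mesh the grinding cup on the press-to-run coffee grinder and hold it down

ROBOT

A 7-joint arm with a two-finger parallel gripper is mounted at the origin on a cart in front of the work surface, level with it; the furniture and walls round the work are solid. World frame = base frame: x ahead of the robot, y to its left, z up, the work surface at z = 0. Lengths are in m, angles in rad, forces in N, time in s.
With the tool pointing down it reaches from about 0.425 to 0.925 m from the base axis. Payload 6.8 kg.
Tool frame: the origin (TCP) lies where the fingers leave the gripper's body, on its centre line; the fingertips stand 73 mm ahead of it and the grasp point (between the pads) lies 54 mm ahead of it; z points along the fingers, y is the line along which they close (so a half turn about z gives the same grasp; the last joint's range is limited). The gripper opens to 85 mm and grips with 20 to 120 N. Pads are 22 mm wide; open, the fingers measure 114 mm over their backs; the gripper's body (76 mm by 85 mm) begins 54 mm behind the grasp point. The pads swing forward as they close: fully open they stand 13 mm farther back than shut.
Start: joints at [1.224, 0.477, 0.022, 1.555, -0.011, 1.109, -0.083], TCP at [0.16, -0.656, 0.304] pointing down, gripper open.
Joint ranges: [-2.96, 2.96], [-0.34, 2.1], [-1.41, 1.46], [0.24, 2.44], [-1.37, 4.51], [0.17, 1.92], [-2.96, 2.96]. Speed limits (rad/s): [2.39, 2.39, 3.14, 3.14, 3.14, 3.14, 3.14].

INTERFACE

Orientations are given as a rotation vector (axis times angle).
In Python, from bench import r gives the robot as it stands.
- The arm moves only by the shell command python3 drive.py 'ROWS' [OPENING] [FORCE]. ROWS is a JSON list that holds a single list of rows (three levels of brackets), with 1 to 5 rows, each of 6 numbers: dx, dy, dz in parts of the range, where 1.0 means 750 mm, then a rotation vector rx, ry, rz in a scale on which 1.0 is pi/2 rad; each row is the pose to reach, as a shift and turn from the pose commanded when the command began, along the tool's axes at that moment; what a row does not reach only later rows make up. A row lasts 1/10 s, in which the tool goes at most 0.05 m and 0.15 rad, less where a joint would pass 70% of its speed; a pose out of reach is approached as far as the arm can. OPENING is the finger opening in m, set as the command begins (- or left out keeps the last). The fingers move at their own pace and stop on an object; FORCE is the grip in N (left out, the last holds). Time passes only in rows, so rows that do not move let the fingers close. It prints the time, the measured TCP pose, the force, the opening and the grip force at its end. Shift and turn numbers lie between -1 and 1, and a call with a number outside is refused. Input that does not fit is refused with a message, and nothing moves.
- r.get_obs(): the state, without advancing time (a new reading comes with each control period).
- r.grab_frame(name): name is "side" or "top"; returns (picture, depth): 400x640x3 uint8, blue, green, red; 400x640 float32, m along the optical axis (not along the pixel's ray), 0 where there is no reading.
- r.camera_info(name): a dict with "camera_matrix" (3x3 intrinsics, pixels), "R" (3x3) and "t" (3): a world point X has camera coordinates R X + t. Camera axes: x right, y down, z forward; pixel columns grow to the right and rows downward; lengths in m; the calibration is good to about 2 mm. A picture is of the moment at which its call begins. camera_info takes no time and is no camera call.
- r.hand_in(): hands the job in; it is judged then, once.
The state is a dict: "clock": time; "joints": joint angles; "qvel": joint speeds; "tau": joint torques, N m; "tcp_pos": TCP position; "orientation": TCP orientation; "contact_force": force on the tool from outside, world axes, zero at the start; "moment": the same for the moment, N m; "grip_width": finger opening in m; "gripper_force": force on a finger pad.
Only numpy, scipy, OpenCV 4.12 (cv2) and the standard library are available. Lean on these libraries where they do the work, as an engineer would, in place of code of your own. Each camera call takes 0.05 s, during which the arm holds its last target. There are 200 camera calls.

TASK

Take the shorter of the two steel cups, black foot down as it stands, and lower it into the collar of the grinder base; pushing lightly, turn it until the drive teeth under it mesh with those of the base and it drops, then without forcing it press it fully down on the spring plate. The grinder runs only while the cup is pressed, so finish still pressing it down with the hand. Leave the other things on the island where they are.

Things in the scene. Friction and masses are not known exactly. Their poses are not given: they have to be found in the camera images.
- cup_short: The shorter steel cup, the one to use: loose, 110 mm high, 0.26 to 0.38 kg, standing upside down on its black foot, as it goes on the base. Origin: centre of the foot's underside, z up. Round: grip it at any yaw. Steel wall 60 mm across from 34 to 98 mm above the origin: grip it there from above, e.g. 85 mm up. Foot 74 mm across, 27 mm high, hollow below.
- cup_teeth (a point): Point on the short cup's axis, 8 mm above its origin: level of the lower ends of the six drive teeth inside its foot. They are 5 mm wide and point inwards to 11.5 mm off the axis; one lies along the cup's x axis, the others every 60 degrees.
- cup_tall: The taller steel cup, not to be used: loose, 150 mm high, otherwise shaped like the short one. Origin: centre of the underside of its foot. The two cups may stand in either place.
- base: Grinder base, black, cordless, fixed on the island, at varying places: round, 120 mm across, 97 mm high. Origin: centre of its underside, z up. On top is its open round collar: 87 mm across at the rim, tapering within 5 mm to a bore 77 mm across, into which the cup's foot fits; in its middle stands the steel drive hub, rising through the round spring plate.
- drive_top (a point): On the base's axis, 92 mm above its origin: flat top of the drive hub, with six teeth 5 mm wide out to 18 mm off the axis. Its angle is unknown and varies; geared to the motor, it turns only above 0.3 N m, so a light push and turn leaves it still. The teeth mesh within about 4 degrees of an angle that comes every 60 degrees; else the cup stands on them, its origin 12 mm above seat.
- seat (a point): On the base's axis, 72 mm above its origin, z up: where the cup's origin lies when the cup is pressed fully down. Once meshed, the cup first drops to the spring plate (origin 6 mm above this point) and can then be pushed 6 mm further against the spring.
- press_plate (a joint): Downward travel of the round spring plate in the collar: 0 when up, 0.006 m fully pressed. The spring takes 6 N to start and 12 N at the end; the cup's own weight (about 3 N) does not move it. The grinder runs beyond 0.004.
- bean_jar: Clip-top glass jar of coffee beans, 74 x 68 x 117 mm, loose, to be left alone. Origin: centre of its underside.
- scoop: Coffee spoon with a wooden handle, 150 mm long, lying loose, to be left alone. Origin: centre of its underside.

How it is judged:
On the way, in this order (a step that is already met when the one before it is completed fails the run):
1. the short cup is lifted off the island in the hand (height (world z) of cup_short above 0.03 m and contact force between the fingers and cup_short above 1 N), for 0.2 s.
2. the short cup, in the hand, has meshed and dropped into the collar (z of cup_short in the frame of seat below 0.009 m and horizontal distance between cup_short and seat below 0.004 m and contact force between the fingers and cup_short above 1 N), for 0.1 s.
At the end, for the whole second after the job is handed in: The short cup is in the collar within 4 mm of its axis, upright within 3.5 degrees, meshed and pressed to within 3 mm of fully home, with the spring plate more than 4 mm down, at rest, and the fingers still on it (more than 1 N) through the last second (value of joint press_plate above 0.004 m and z of cup_short in the frame of seat below 0.003 m and horizontal distance between cup_short and seat below 0.004 m and angle between cup_short's own z axis and vertical below 0.06 rad and contact force between the fingers and cup_short above 1 N and linear speed of cup_short below 0.02 m/s); the arm keeps its last pose, push and grip.
It fails at once if the cup is forced on the base (more than 45 N) (contact force between cup_short and base above 45 N).
It fails at once if another loose thing on the island (tall cup, bean jar, spoon) is displaced by more than 30 mm (distance of any of cup_tall, bean_jar, scoop from where it was at the start of the episode above 0.03 m).
It also fails if it takes over 54 s, if anything falls off the work surface, if the arm or the gripper's body presses on something with over 40 N, if the wrist force passes 120 N, or if a joint passes its speed limit or range.

## Working session

There is one attempt and no reset: what is moved stays moved. The work goes in short steps, Python scripts to look and compute and a shell command to move; the robot and the scene stay as the last step left them, time stands still between calls to the robot, and variables do not carry over. Pictures are saved under pics/ and viewed, at most 10 in all, crops included, and the job is handed in when it is done.

```bash
ls; mkdir -p pics; python3 - <<'E'
from bench import r
import cv2,numpy as np
o=r.get_obs();print({k:np.round(v,3) for k,v in o.items()})
for n in("side","top"):
    p,d=r.grab_frame(n);cv2.imwrite(f"pics/{n}0.png",p);np.save(f"pics/{n}0.npy",d)
    c=r.camera_info(n);print(n,{k:np.round(np.array(v),4).tolist() for k,v in c.items()})
E
```

```text
bench.py
drive.py
pics
{'clock': np.float64(0.0), 'joints': array([ 1.224,  0.478,  0.022,  1.556, -0.011,  1.109, -0.083]), 'qvel': array([ 0.001,  0.001, -0.001,  0.   ,  0.001,  0.001,  0.001]), 'tau': array([ 1.0000e-03, -5.9644e+01,  1.6080e+00, -2.8119e+01,  1.3000e-02,
        9.0000e-03, -0.0000e+00]), 'tcp_pos': array([ 0.16 , -0.655,  0.303]), 'orientation': array([-3.117e+00, -3.740e-01,  1.000e-03]), 'contact_force': array([-0.151, -0.547, -0.178]), 'moment': array([ 0.014,  0.019, -0.022]), 'gripper_force': np.float64(0.0), 'grip_width': np.float64(0.086)}
side {'camera_matrix': [[374.3397, 0.0, 317.4672], [0.0, 374.3397, 198.3701], [0.0, 0.0, 1.0]], 'R': [[0.8457, -0.5336, -0.0058], [-0.3421, -0.5338, -0.7733], [0.4095, 0.656, -0.634]], 't': [-0.4922, 0.2353, 0.7395]}
top {'camera_matrix': [[475.1569, 0.0, 320.4472], [0.0, 475.1569, 202.7725], [0.0, 0.0, 1.0]], 'R': [[-0.0115, -0.9996, 0.027], [-0.9961, 0.0091, -0.0877], [0.0874, -0.0279, -0.9958]], 't': [-0.0352, 0.5769, 1.039]}
```

View pics/side0.png

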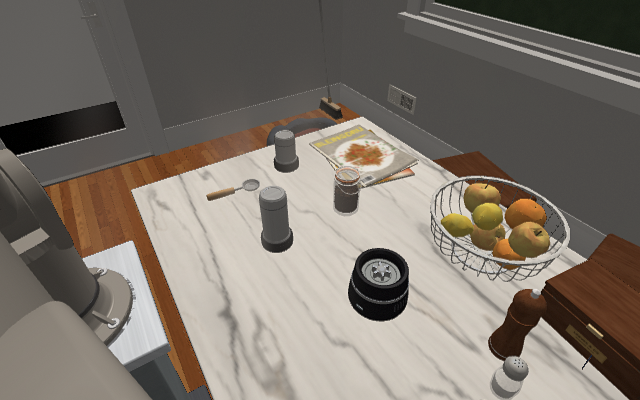

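View pics/top0.png

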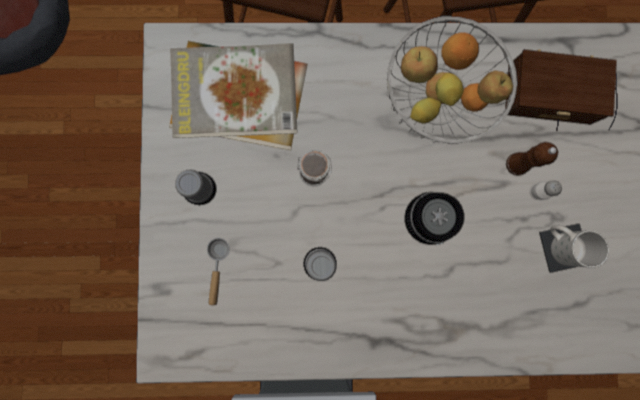

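The side view shows the base at (380,285), one cup at (276,218), the other at (286,150), the jar at (346,190) and the scoop at (233,190). In the top view the base is at (435,217), the cups at (320,264) and (195,187), the jar at (314,166) and the scoop at (217,270). Next I measure heights from both views.

```bash
cat >h.py <<'E'
import numpy as np,cv2
from bench import r
def cloud(n,d):
    c=r.camera_info(n);K,R,t=[np.array(c[k],float) for k in("camera_matrix","R","t")]
    v,u=np.mgrid[:400,:640];P=np.stack([(u-K[0,2])/K[0,0]*d,(v-K[1,2])/K[1,1]*d,d],-1)
    return (P-t.reshape(3))@R
def ray(n,uv,z):
    c=r.camera_info(n);K,R,t=[np.array(c[k],float) for k in("camera_matrix","R","t")];t=t.reshape(3)
    o=-R.T@t;w=R.T@np.linalg.solve(K,[uv[0],uv[1],1.]);return o+w*(z-o[2])/w[2]
def fit(xy):
    A=np.c_[2*xy,np.ones(len(xy))];s=np.linalg.lstsq(A,(xy**2).sum(1),rcond=None)[0]
    return s[:2],np.sqrt(s[2]+s[:2]@s[:2])
E
python3 - <<'E'
from h import *
T=np.load("pics/top0.npy");S=np.load("pics/side0.npy")
for n,d,seeds in(("top",T,{"cupA":(320,264),"cupB":(195,187),"base":(435,217),"jar":(314,166),"scoop":(217,270)}),("side",S,{"cupA":(276,218),"cupB":(286,150),"base":(380,285),"jar":(346,190),"scoop":(233,190)})):
    W=cloud(n,d);m=((W[...,2]>.02 if True else 0)&(d>0)).astype(np.uint8)
    k,L=cv2.connectedComponents(m)
    print(n,'table z',np.round(np.median(W[300:330,200:260,2]),4))
    for a,(u,v) in seeds.items():
        P=W[L==L[v,u]] if L[v,u] else W[v-2:v+3,u-2:u+3].reshape(-1,3)
        zt=np.percentile(P[:,2],98);Q=P[P[:,2]>zt-.008]
        # top outline circle
        q=cv2.convexHull((Q[:,:2]).astype(np.float32))[:,0].astype(float)
        print(a,len(P),'top z',zt.round(4),'circle',[np.round(x,4) for x in fit(q)],'ext',P.min(0).round(3),P.max(0).round(3))
E
```

```text
top table z 0.0008
cupA 912 top z 0.1531 circle [array([ 0.4425, -0.0376]), np.float64(0.0285)] ext [ 0.407 -0.075  0.021] [ 0.48  -0.001  0.156]
cupB 1080 top z 0.1128 circle [array([0.6134, 0.2324]), np.float64(0.0284)] ext [0.576 0.195 0.02 ] [0.651 0.262 0.114]
base 2481 top z 0.1002 circle [array([ 0.541 , -0.2902]), np.float64(0.0504)] ext [ 0.481 -0.341  0.02 ] [ 0.599 -0.231  0.105]
jar 956 top z 0.1207 circle [array([ 0.6502, -0.0261]), np.float64(0.0308)] ext [ 0.616 -0.064  0.02 ] [0.681 0.009 0.124]
scoop 25 top z 0.0217 circle [array([0.4291, 0.1899]), np.float64(0.0051)] ext [ 0.425  0.185 -0.002] [0.434 0.195 0.022]
side table z 0.0006
cupA 1619 top z 0.1514 circle [array([ 0.4424, -0.0404]), np.float64(0.028)] ext [ 0.406 -0.076  0.02 ] [ 0.48  -0.012  0.153]
cupB 757 top z 0.1116 circle [array([0.6146, 0.2306]), np.float64(0.0287)] ext [0.579 0.193 0.02 ] [0.651 0.262 0.113]
base 3471 top z 0.0989 circle [array([ 0.5411, -0.2916]), np.float64(0.0506)] ext [ 0.481 -0.351  0.02 ] [ 0.591 -0.24   0.101]
jar 1110 top z 0.1191 circle [array([ 0.6515, -0.0274]), np.float64(0.0309)] ext [ 0.617 -0.066  0.02 ] [0.683 0.007 0.121]
scoop 25 top z 0.0199 circle [array([0.4265, 0.1894]), np.float64(0.0067)] ext [0.419 0.184 0.   ] [0.44  0.212 0.021]
```

The shorter cup is at (0.614, 0.231) and its top measured at 0.112 m. The tall one is at (0.442, -0.039) with its top at 0.152 m. The base axis is at (0.541, -0.291). All agree with the given sizes. I'm now approaching the short cup at travel height.

The rows are not in the units I measure in: shifts go in shares of 750 mm and turns go in shares of pi/2 rad. I convert before sending: 0.2 m is 0.2667, 0.16 m is 0.2133.

```bash
python3 drive.py '[[[0.0533, -0.0347, 0, 0, 0, 0], [0.1067, -0.0693, 0, 0, 0, 0], [0.16, -0.104, 0, 0, 0, 0], [0.2133, -0.1387, 0, 0, 0, 0], [0.2667, -0.1733, 0, 0, 0, 0]]]' 0.085 40
python3 drive.py '[[[0.0533, -0.0347, 0, 0, 0, 0], [0.1067, -0.0693, 0, 0, 0, 0], [0.16, -0.104, 0, 0, 0, 0], [0.2053, -0.1307, 0, 0, 0, 0], [0.2333, -0.18, 0, 0, 0, 0]]]'
python3 drive.py '[[[0.0307, -0.056, 0, 0, 0, 0], [0.0613, -0.112, 0, 0, 0, 0], [0.092, -0.168, 0, 0, 0, 0], [0.1227, -0.224, 0, 0, 0, 0], [0.1533, -0.28, 0, 0, 0, 0]]]'
cat >>h.py <<'E'
from scipy.spatial.transform import Rotation as Ro
def go(target):
    o=r.get_obs();R=Ro.from_rotvec(o["orientation"]).as_matrix()
    print('t',round(o['clock'],2),'tcp',o['tcp_pos'].round(4),'axes x',R[:,0].round(3),'z',R[:,2].round(4),'delta tool',(R.T@(np.array(target)-o['tcp_pos'])).round(4),'F',o['contact_force'].round(1),'M',o['moment'].round(2),'j',o['joints'].round(2),'grip',o['grip_width'].round(4),o['gripper_force'].round(1))
E
python3 -c "
from h import *
go([.614,.2315,.304])"
```

```text
clock: 0.6
tcp_pos: [0.3241, -0.4805, 0.3036]
orientation: [-3.119, -0.374, 0.0]
contact_force: [0.7, -0.4, -0.5]
grip_width: 0.0851
gripper_force: 0.0
clock: 1.1
tcp_pos: [0.4636, -0.3086, 0.3037]
orientation: [3.119, 0.375, 0.002]
contact_force: [0.2, 0.5, -0.1]
grip_width: 0.0846
gripper_force: 0.0
clock: 1.6
tcp_pos: [0.5234, -0.0766, 0.3037]
orientation: [3.119, 0.374, -0.001]
contact_force: [1.6, -0.2, 0.1]
grip_width: 0.0846
gripper_force: 0.0Traceback (most recent call last):
  File "<string>", line 3, in <module>
    go([.614,.2315,.304])
    ~~^^^^^^^^^^^^^^^^^^^
  File "h.py", line 16, in go
    print('t',round(o['clock'],2),'tcp',o['tcp_pos'].round(4),'axes x',R[:,0].round(3),'z',R[:,2].round(4),'delta tool',(R.T@(np.array(target)-o['tcp_pos'])).round(4),'F',o['contact_force'].round(1),'M',o['moment'].round(2),'j',o['joints'].round(2),'grip',o['grip_width'].round(4),o['gripper_force'].round(1))
                                                                                                                                                                                                                                                                ^^^^^^^^^^^^^^^^^^^^^
AttributeError: 'float' object has no attribute 'round'
```

In the tool's units: -0.2 m is -0.2667, 0.116 m is 0.1547.

```bash
sed -i "s/o\['grip_width'\].round(4),o\['gripper_force'\].round(1)/round(float(o['grip_width']),4),round(float(o['gripper_force']),1)/" h.py
python3 drive.py '[[[0.032, -0.0547, 0, 0, 0, 0], [0.0627, -0.108, 0, 0, 0, 0], [0.0933, -0.1613, 0, 0, 0, 0], [0.124, -0.2147, 0, 0, 0, 0], [0.1547, -0.2667, 0, 0, 0, 0]]]' >/dev/null
python3 drive.py '[[[0.0307, -0.0533, 0, 0, 0, 0], [0.0613, -0.1067, 0.0267, 0, 0, 0], [0.0613, -0.1067, 0.0267, 0, 0, 0], [0.0613, -0.1067, 0.0267, 0, 0, 0]]]'
python3 -c "
from h import *
go([.614,.2315,.139])"
```

```text
clock: 2.5
tcp_pos: [0.6138, 0.2332, 0.2823]
orientation: [3.118, 0.378, -0.004]
contact_force: [0.6, -0.2, 0.9]
grip_width: 0.0853
gripper_force: 0.0
t 2.5 tcp [0.6138 0.2332 0.2823] axes x [ 0.971  0.239 -0.003] z [-2.6e-03 -6.0e-04 -1.0e+00] delta tool [1.000e-04 1.700e-03 1.433e-01] F [ 0.6 -0.2  0.9] M [-0.07  0.03 -0.03] j [-0.19  0.5  -0.38  1.6   0.2   1.09 -1.95] grip 0.0853 0.0
```

In the tool's units: 0.143 m is 0.1907, 0.002 m is 0.0027.

```bash
python3 drive.py '[[[0, 0.0027, 0.0533, 0, 0, 0], [0, 0.0027, 0.1067, 0, 0, 0], [0, 0.0027, 0.1533, 0, 0, 0], [0, 0.0027, 0.1907, 0, 0, 0], [0, 0.0027, 0.1907, 0, 0, 0]]]'
python3 drive.py '[[[0, 0, 0, 0, 0, 0], [0, 0, 0, 0, 0, 0], [0, 0, 0, 0, 0, 0], [0, 0, 0, 0, 0, 0], [0, 0, 0, 0, 0, 0]]]' 0.04 50
python3 drive.py '[[[0, 0, 0, 0, 0, 0], [0, 0, 0, 0, 0, 0], [0, 0, 0, 0, 0, 0]]]'
python3 -c "
from h import *
go([.614,.2315,.139])"
```

```text
clock: 3.0
tcp_pos: [0.6132, 0.2266, 0.1371]
orientation: [3.116, 0.37, -0.011]
contact_force: [-0.7, 0.4, -0.1]
grip_width: 0.0851
gripper_force: 0.0
clock: 3.5
tcp_pos: [0.6164, 0.2307, 0.1436]
orientation: [-3.118, -0.374, -0.006]
contact_force: [-0.5, -0.4, 7.5]
grip_width: 0.0593
gripper_force: 54.0
clock: 3.8
tcp_pos: [0.6164, 0.2307, 0.1435]
orientation: [-3.118, -0.374, -0.006]
contact_force: [-1.2, 0.3, 7.1]
grip_width: 0.0594
gripper_force: 54.0
t 3.8 tcp [0.6164 0.2307 0.1435] axes x [0.972 0.237 0.004] z [ 0.0039  0.0014 -1.    ] delta tool [-0.0021 -0.0013  0.0045] F [-1.2  0.3  7.1] M [-0.15  0.16 -0.01] j [-0.21  0.65 -0.34  1.7   0.28  0.84 -2.01] grip 0.0594 54.0
```

In the tool's units: -0.165 m is -0.22, -0.12 m is -0.16.

```bash
python3 drive.py '[[[0, 0, -0.04, 0, 0, 0], [0, 0, -0.0933, 0, 0, 0], [0, 0, -0.16, 0, 0, 0], [0, 0, -0.22, 0, 0, 0], [0, 0, -0.22, 0, 0, 0]]]'
python3 -c "
from h import *
go([.541,-.291,.304])"
```

```text
clock: 4.3
tcp_pos: [0.6177, 0.2314, 0.3144]
orientation: [-3.116, -0.373, -0.02]
contact_force: [1.5, -0.5, -1.7]
grip_width: 0.0593
gripper_force: 55.4
t 4.3 tcp [0.6177 0.2314 0.3144] axes x [0.972 0.236 0.013] z [ 0.0125  0.005  -0.9999] delta tool [-0.1979  0.4895  0.0068] F [ 1.5 -0.5 -1.7] M [ 0.09 -0.05  0.  ] j [-0.18  0.47 -0.39  1.57  0.19  1.13 -1.94] grip 0.0593 55.4
```

In the tool's units: 0.215 m is 0.2867, 0.17 m is 0.2267.

```bash
python3 drive.py '[[[-0.02, 0.0507, 0, 0, 0, 0], [-0.0427, 0.1067, 0, 0, 0, 0], [-0.0667, 0.1667, 0, 0, 0, 0], [-0.0907, 0.2267, 0, 0, 0, 0], [-0.1147, 0.2867, 0, 0, 0, 0]]]'
python3 drive.py '[[[-0.024, 0.06, 0, 0, 0, 0], [-0.048, 0.12, 0, 0, 0, 0], [-0.072, 0.18, 0, 0, 0, 0], [-0.096, 0.24, 0, 0, 0, 0], [-0.12, 0.3, 0, 0, 0, 0]]]'
python3 drive.py '[[[-0.0253, 0.0667, 0, 0, 0, 0], [-0.0253, 0.0667, 0, 0, 0, 0], [-0.0253, 0.0667, 0, 0, 0, 0], [-0.0253, 0.0667, 0, 0, 0, 0]]]'
python3 - <<'E'
from h import *
go([.541,-.291,.304])
for n in("side","top"):
    p,d=r.grab_frame(n);cv2.imwrite(f"pics/{n}1.png",p);np.save(f"pics/{n}1.npy",d)
a=cv2.imread("pics/side1.png")[120:340,260:520];cv2.imwrite("pics/s1c.png",cv2.resize(a,None,fx=2.5,fy=2.5))
go([.541,-.291,.304])
E
```

```text
clock: 4.8
tcp_pos: [0.5812, -0.0015, 0.3056]
orientation: [3.119, 0.374, -0.001]
contact_force: [1.1, -0.6, -2.6]
grip_width: 0.0593
gripper_force: 55.2
clock: 5.3
tcp_pos: [0.5469, -0.2411, 0.3057]
orientation: [3.119, 0.374, -0.001]
contact_force: [1.5, 0.3, -2.8]
grip_width: 0.0593
gripper_force: 55.3
clock: 5.7
tcp_pos: [0.5415, -0.2909, 0.3055]
orientation: [-3.118, -0.376, 0.0]
contact_force: [-0.2, 0.7, -2.6]
grip_width: 0.0591
gripper_force: 55.5
t 5.7 tcp [ 0.5415 -0.2909  0.3055] axes x [ 0.971  0.238 -0.   ] z [-4.0e-04  1.1e-03 -1.0e+00] delta tool [-0.0005 -0.      0.0015] F [-0.2  0.7 -2.6] M [ 0.11 -0.08 -0.03] j [ 0.56  0.39 -0.22  1.69  0.09  1.07 -1.02] grip 0.0591 55.5
t 5.8 tcp [ 0.542  -0.2902  0.3058] axes x [0.971 0.239 0.   ] z [-1.e-04  9.e-04 -1.e+00] delta tool [-0.0011  0.0006  0.0018] F [ 0.6  0.2 -2.8] M [ 0.02 -0.03  0.02] j [ 0.56  0.39 -0.22  1.69  0.09  1.07 -1.02] grip 0.0593 55.5
```

View pics/s1c.png

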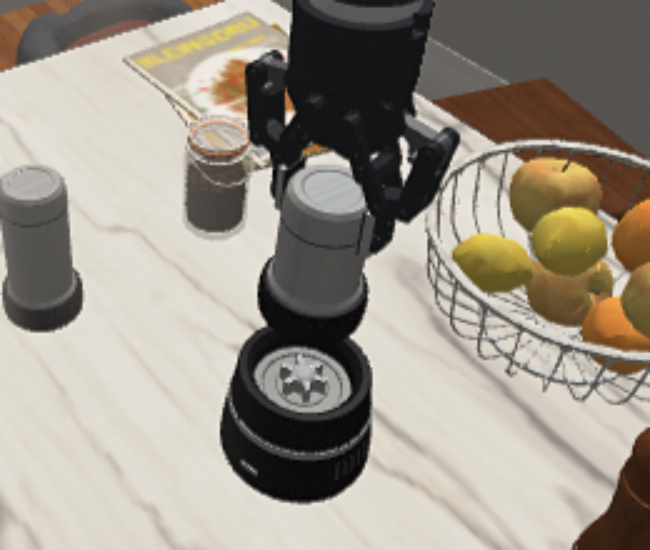

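The crop shows the cup in the fingers, foot down, over the collar, with the hub teeth visible. I'll measure the cup's axis against the base's, using the side and initial top depths.

```bash
python3 - <<'E'
from h import *
from scipy.optimize import least_squares
d=np.load("pics/side1.npy");W=cloud("side",d)[d>0]
Q=W[(np.hypot(W[:,0]-.541,W[:,1]+.291)<.07)]
def cf(P,R,c0):return least_squares(lambda c:np.hypot(*(P[:,:2]-c).T)-R,c0,loss='soft_l1',f_scale=.002)
z0=Q[(Q[:,2]>.12)&(Q[:,2]<.2)]
print('zmin held',np.percentile(z0[:,2],1))
for lo,hi,R in((.165,.18,.037),(.198,.212,.03),(.212,.226,.03)):
    P=Q[(Q[:,2]>lo)&(Q[:,2]<hi)];s=cf(P,R,[.541,-.291]);print(lo,len(P),s.x.round(4),np.median(np.abs(s.fun)).round(4))
# base: rim edge by depth, initial pictures
for n in("side","top"):
    d0=np.load(f"pics/{n}0.npy");W=cloud(n,d0);
    for lo,hi in((.03,.05),(.05,.07),(.07,.085)):
        m=(d0>0)&(W[...,2]>lo)&(W[...,2]<hi)&(np.hypot(W[...,0]-.541,W[...,1]+.291)<.075)&(np.hypot(W[...,0]-.541,W[...,1]+.291)>.048)
        P=W[m]
        if len(P)>30:
            s=least_squares(lambda c:np.hypot(*(P[:,:2]-c[:2]).T)-c[2],[.541,-.291,.058],loss='soft_l1',f_scale=.002);print(n,lo,len(P),s.x.round(4))
    # spring plate/hub inside the collar
    m=(d0>0)&(W[...,2]>.074)&(W[...,2]<.095)&(np.hypot(W[...,0]-.541,W[...,1]+.291)<.036)
    print(n,'inner',m.sum(),W[m].mean(0).round(4),((W[m].min(0)+W[m].max(0))/2).round(4))
    m=(W[...,2]>.094)&(np.hypot(W[...,0]-.541,W[...,1]+.291)<.056)&(np.hypot(W[...,0]-.541,W[...,1]+.291)>.036);P=W[m]
    s=least_squares(lambda c:np.hypot(*(P[:,:2]-c[:2]).T)-c[2],[.541,-.291,.047]);print(n,'rim ring',len(P),s.x.round(4))
    # steel hub bright pixels: ray onto z=.092
    p=cv2.imread(f"pics/{n}0.png")
    cv2.imwrite(f"pics/{n}hub.png",cv2.resize(p[190:245,405:465] if n=="top" else p[245:325,345:415],None,fx=7,fy=7,interpolation=cv2.INTER_CUBIC))
E
```

```text
zmin held 0.16455366104078087
0.165 233 [ 0.5399 -0.2894] 0.0004
0.198 214 [ 0.5404 -0.29  ] 0.0004
0.212 218 [ 0.5405 -0.2902] 0.0004
side 0.03 466 [ 0.5424 -0.2908  0.058 ]
side 0.05 477 [ 0.5419 -0.2911  0.0551]
side 0.07 359 [ 0.5422 -0.2907  0.0527]
side inner 722 [ 0.5423 -0.2903  0.0816] [ 0.5442 -0.2883  0.0848]
side rim ring 727 [ 0.5406 -0.2922  0.0455]
top 0.03 188 [ 0.5409 -0.291   0.0582]
top 0.05 194 [ 0.541  -0.2905  0.0552]
top 0.07 166 [ 0.5411 -0.2909  0.0528]
top inner 843 [ 0.5408 -0.2908  0.0805] [ 0.5413 -0.2909  0.0844]
top rim ring 685 [ 0.5408 -0.2898  0.0453]
```

View pics/tophub.png

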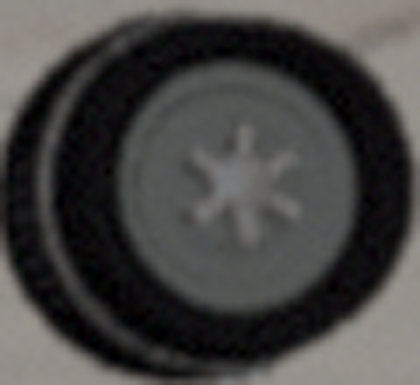

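In the top crop the six hub teeth are centred at about (238,185), in line with the collar. In the side view the held foot sits about 1.7 mm short in x and 1.3 mm off in y. I'll correct that while lowering to just above the rim, then ease in.

In the tool's units: 0.058 m is 0.0773, 0.0017 m is 0.0023.

```bash
python3 drive.py '[[[0.0017, 0.0023, 0.0267, 0, 0, 0], [0.0017, 0.0023, 0.0533, 0, 0, 0], [0.0017, 0.0023, 0.0773, 0, 0, 0], [0.0017, 0.0023, 0.0773, 0, 0, 0], [0.0017, 0.0023, 0.0773, 0, 0, 0]]]'
python3 drive.py '[[[0, 0, 0.0053, 0, 0, 0], [0, 0, 0.0107, 0, 0, 0], [0, 0, 0.016, 0, 0, 0], [0, 0, 0.016, 0, 0, 0], [0, 0, 0.016, 0, 0, 0]]]'
python3 -c "
from h import *
go([.541,-.291,.2285])"
```

```text
clock: 6.3
tcp_pos: [0.5436, -0.2925, 0.2482]
orientation: [-3.118, -0.377, 0.0]
contact_force: [0.1, 0.3, -2.0]
grip_width: 0.0591
gripper_force: 55.4
clock: 6.8
tcp_pos: [0.5431, -0.2936, 0.2359]
orientation: [-3.119, -0.374, 0.0]
contact_force: [0.1, 0.2, -2.4]
grip_width: 0.059
gripper_force: 55.4
t 6.8 tcp [ 0.5431 -0.2936  0.2359] axes x [ 0.972  0.236 -0.   ] z [-1.e-04  1.e-04 -1.e+00] delta tool [-0.0014 -0.003   0.0074] F [ 0.1  0.2 -2.4] M [-0.03 -0.02 -0.02] j [ 0.56  0.46 -0.21  1.75  0.12  0.94 -1.04] grip 0.059 55.4
```

In the tool's units: 0.01 m is 0.0133, 0.009 m is 0.012.

```bash
python3 drive.py '[[[0, 0, 0.004, 0, 0, 0], [0, 0, 0.008, 0, 0, 0], [0, 0, 0.012, 0, 0, 0], [0, 0, 0.0133, 0, 0, 0], [0, 0, 0.0133, 0, 0, 0]]]'
python3 -c "
from h import *
go([.541,-.291,.2285])"
```

```text
clock: 7.3
tcp_pos: [0.5431, -0.2934, 0.2256]
orientation: [-3.119, -0.374, 0.0]
contact_force: [1.2, 0.6, -3.5]
grip_width: 0.0589
gripper_force: 55.5
t 7.3 tcp [ 0.5431 -0.2934  0.2256] axes x [ 0.972  0.237 -0.   ] z [-4.e-04  4.e-04 -1.e+00] delta tool [-0.0015 -0.0028 -0.0029] F [ 1.2  0.6 -3.5] M [ 0.21 -0.14  0.03] j [ 0.55  0.47 -0.21  1.76  0.12  0.92 -1.04] grip 0.0589 55.5
```

In the tool's units: 0.003 m is 0.004, 0.002 m is 0.0027.

```bash
python3 drive.py '[[[0, 0, 0.0013, 0, 0, 0], [0, 0, 0.0027, 0, 0, 0], [0, 0, 0.004, 0, 0, 0], [0, 0, 0.004, 0, 0, 0], [0, 0, 0.004, 0, 0, 0]]]'
python3 drive.py '[[[0, 0, 0.0013, 0, 0, 0], [0, 0, 0.0027, 0, 0, 0], [0, 0, 0.004, 0, 0, 0], [0, 0, 0.004, 0, 0, 0], [0, 0, 0.004, 0, 0, 0]]]'
```

```text
clock: 7.8
tcp_pos: [0.5432, -0.2934, 0.2228]
orientation: [-3.119, -0.374, -0.0]
contact_force: [-0.0, 1.3, -2.2]
grip_width: 0.0588
gripper_force: 55.5
clock: 8.3
tcp_pos: [0.5435, -0.2933, 0.2205]
orientation: [3.119, 0.375, 0.001]
contact_force: [-1.0, 4.4, 5.7]
grip_width: 0.0591
gripper_force: 56.2
```

```bash
python3 - <<'E'
from h import *
for n in("side","top"):
    p,d=r.grab_frame(n);W=cloud(n,d)
    m=(d>0)&(np.hypot(W[...,0]-.541,W[...,1]+.291)<.033)&(W[...,2]>.17)&(W[...,2]<.21)
    z=W[m][:,2];print(n,m.sum(),np.percentile(z,[50,90,98]).round(4) if len(z) else '')
    h,e=np.histogram(z,np.arange(.17,.211,.002));print(h)
    cv2.imwrite(f"pics/{n}2.png",p)
W=cloud("side",np.load("pics/side1.npy"));m=(np.hypot(W[...,0]-.541,W[...,1]+.291)<.033)&(W[...,2]>.25)&(W[...,2]<.3)
print(np.histogram(W[m][:,2],np.arange(.25,.3,.002))[0])
a=cv2.imread("pics/side2.png")[150:350,290:470];cv2.imwrite("pics/s2c.png",cv2.resize(a,None,fx=3,fy=3))
E
```

```text
side 817 [0.1872 0.1899 0.2016]
[ 26  22  27  28  32  42  29  77 258 196  37   5   9   4   5   5   4   2
   5   4]
top 147 [0.1857 0.1897 0.1991]
[ 8  4  3 12  8 14 11 17 23 34  9  0  0  0  2  0  2  0  0  0]
[ 40  34  30  31  39  29  47  38  39  57 175 334  74  17   4   5   7   9
   8   8   9   5   8   5]
```

View pics/s2c.png

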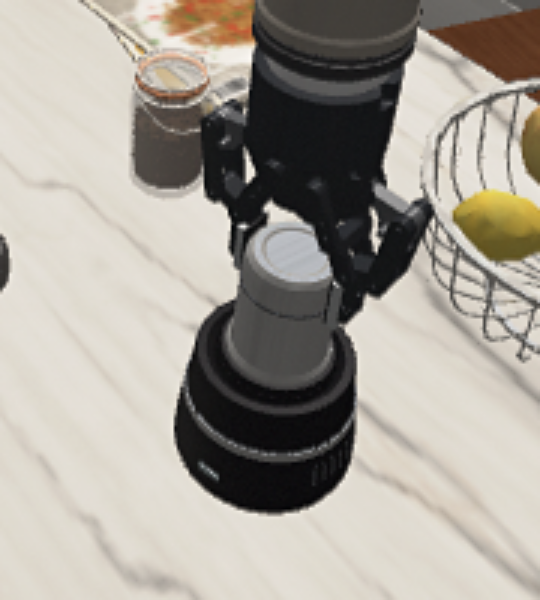

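The crop shows the foot wholly inside the collar with only the steel wall above it. The cup top is at about 0.188 m, where a meshed cup should be; standing on the teeth it would be at 0.194 m. It seems to have meshed without turning, so I'll press in small steps and check that it moves as the spring would.

In the tool's units: 0.003 m is 0.004, 0.002 m is 0.0027.

```bash
python3 drive.py '[[[0, 0, 0.0013, 0, 0, 0], [0, 0, 0.0027, 0, 0, 0], [0, 0, 0.004, 0, 0, 0], [0, 0, 0.004, 0, 0, 0], [0, 0, 0.004, 0, 0, 0]]]'
python3 drive.py '[[[0, 0, 0.0013, 0, 0, 0], [0, 0, 0.0027, 0, 0, 0], [0, 0, 0.0027, 0, 0, 0], [0, 0, 0.0027, 0, 0, 0], [0, 0, 0.0027, 0, 0, 0]]]'
python3 -c "
from h import *
go([.541,-.291,.2165])"
```

```text
clock: 8.9
tcp_pos: [0.5436, -0.2932, 0.2178]
orientation: [3.119, 0.375, 0.002]
contact_force: [-2.0, 4.7, 7.7]
grip_width: 0.0591
gripper_force: 56.6
clock: 9.4
tcp_pos: [0.5437, -0.2932, 0.2162]
orientation: [3.119, 0.375, 0.002]
contact_force: [-2.5, 5.0, 10.6]
grip_width: 0.059
gripper_force: 56.8
t 9.4 tcp [ 0.5437 -0.2932  0.2162] axes x [0.972 0.237 0.001] z [ 0.0012 -0.     -1.    ] delta tool [-0.0021 -0.0027 -0.0003] F [-2.5  5.  10.6] M [ 1.14  0.61 -0.08] j [ 0.55  0.48 -0.21  1.77  0.12  0.9  -1.04] grip 0.059 56.8
```

The tool moved down along a spring-like rise (8 to 13 N), so it is meshed. I'll relieve the side load slightly and press on to the stop.

In the tool's units: 0.002 m is 0.0027, -0.0015 m is -0.002.

```bash
python3 drive.py '[[[0, -0.002, 0.0013, 0, 0, 0], [0, -0.002, 0.0027, 0, 0, 0], [0, -0.002, 0.0027, 0, 0, 0], [0, -0.002, 0.0027, 0, 0, 0]]]'
python3 drive.py '[[[0, 0, 0.0013, 0, 0, 0], [0, 0, 0.0027, 0, 0, 0], [0, 0, 0.0027, 0, 0, 0], [0, 0, 0.0027, 0, 0, 0]]]'
python3 -c "
from h import *
go([.541,-.291,.2165])"
```

```text
clock: 9.8
tcp_pos: [0.5436, -0.2928, 0.2151]
orientation: [3.117, 0.374, 0.004]
contact_force: [-3.8, 3.6, 13.3]
grip_width: 0.0592
gripper_force: 56.7
clock: 10.2
tcp_pos: [0.5438, -0.2927, 0.2147]
orientation: [3.117, 0.374, 0.004]
contact_force: [-6.7, 6.0, 24.3]
grip_width: 0.059
gripper_force: 57.7
t 10.2 tcp [ 0.5438 -0.2927  0.2147] axes x [0.972 0.236 0.003] z [ 0.0031 -0.0022 -1.    ] delta tool [-0.0023 -0.0023 -0.0018] F [-6.7  6.  24.3] M [ 1.04  1.72 -0.  ] j [ 0.55  0.49 -0.21  1.77  0.13  0.9  -1.05] grip 0.059 57.7
```

It reached the hard stop at 27 N, well below 45. I'll ease off 1 mm, check the cup height and stillness, and hand in.

In the tool's units: -0.001 m is -0.0013.

```bash
python3 drive.py '[[[0, 0, -0.0013, 0, 0, 0], [0, 0, -0.0013, 0, 0, 0], [0, 0, -0.0013, 0, 0, 0], [0, 0, -0.0013, 0, 0, 0], [0, 0, -0.0013, 0, 0, 0]]]'
python3 - <<'E'
from h import *
p,d=r.grab_frame("side");W=cloud("side",d)
m=(d>0)&(np.hypot(W[...,0]-.541,W[...,1]+.291)<.033)
print(np.histogram(W[m][:,2],np.arange(.17,.2,.002))[0])
from scipy.optimize import least_squares
for lo,hi in((.11,.13),(.135,.155)):
    P=W[(d>0)&(W[...,2]>lo)&(W[...,2]<hi)&(np.hypot(W[...,0]-.541,W[...,1]+.291)<.036)]
    print(least_squares(lambda c:np.hypot(*(P[:,:2]-c).T)-.03,[.541,-.291],loss='soft_l1',f_scale=.002).x.round(4))
go([.541,-.291,.2165])
E
```

```text
clock: 10.7
tcp_pos: [0.5437, -0.2927, 0.2149]
orientation: [3.117, 0.374, 0.004]
contact_force: [-5.6, 4.4, 19.5]
grip_width: 0.059
gripper_force: 56.5
[ 32  25  33  44  52 208 250  49   6   4   6   5   2   3]
[ 0.5428 -0.2923]
[ 0.5431 -0.2927]
t 10.75 tcp [ 0.5437 -0.2927  0.2149] axes x [0.972 0.236 0.002] z [ 0.0028 -0.0021 -1.    ] delta tool [-0.0022 -0.0023 -0.0016] F [-4.6  5.  18.7] M [ 0.83  1.24 -0.09] j [ 0.55  0.49 -0.21  1.77  0.13  0.9  -1.05] grip 0.0591 56.5
```

The cup top is now at 0.182 m, which is exactly the seat height plus 110 mm. It is upright and about 1.5 mm off the axis.

```bash
python3 -c "
from bench import r
print(r.hand_in())"
```

```text
the job is handed in; nothing more can be done
None
```

The short cup is meshed and pressed fully down on the base with the hand still holding it there; I handed the job in at about 10.8 s, and no verdict was returned. It meshed as it was lowered, so no turning was needed.

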